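# Check-weigh a kit of standoffs

### The job

Weigh the kit: lift the blue caddy that holds the three metal standoffs, carry it level to the bench scale and set it down softly in the middle of the steel pan, with all three standoffs still standing in it. Let go of it, then press the scale's button fully down and move clear. Do not tip or drop the caddy, and leave everything else on the bench where it is.

Things in the scene. Friction and masses are not known exactly. Their poses are not given: they have to be found in the camera images.
- caddy: the kit caddy: open blue plastic tray 150 x 120 mm (its x by y), walls 40 high and 4 thick, floor 4 thick, about 0.35 kg, with three metal standoffs standing loose in it. A flat steel carrying bar runs over it along its x axis: 140 long, 12 thick (in y), from 88 to 108 above the underside, held by a post at each end (x = +-66). Origin: centre of the underside, z up
- caddy_bar (a point): middle of the kit caddy's carrying bar, 98 mm above its underside; axes as the caddy's: the bar runs along x and is gripped across y
- standoff0: aluminium standoff, a cylinder of diameter 24 and height 45 mm, about 0.055 kg, standing on end in the kit caddy beside the bar; origin: centre of the underside, z up its axis
- standoff1: aluminium standoff, a cylinder of diameter 24 and height 45 mm, about 0.055 kg, standing on end in the kit caddy beside the bar; origin: centre of the underside, z up its axis
- standoff2: aluminium standoff, a cylinder of diameter 24 and height 45 mm, about 0.055 kg, standing on end in the kit caddy beside the bar; origin: centre of the underside, z up its axis
- scale: bench scale, fixed to the bench: grey body 290 x 200 mm (x by y), 40 high, under a square steel pan 200 x 200 with its top at 60 mm; a black control panel 46 high lies on the -x side, from 105 to 180 mm from the pan's centre. Origin: on the bench under the pan's centre, z up
- pan (a point): centre of the scale pan's top face, 60 mm above the bench; axes as the scale's
- weigh_button_top (a point): centre of the top of the scale's one push button, round, diameter 28 mm, facing up, on the control panel beside the display; axes as the scale's. It moves with the button
- weigh_button (a joint): travel of the push button, m: 0 when released, 0.006 when fully down; a spring returns it; fully down takes 5 N
- empty_caddy: a second caddy of the same make, empty, a bystander
- bottle: white plastic bottle, diameter 56, 130 high mm, a bystander
- screwdriver: screwdriver lying flat, about 170 long mm, a bystander
- tape: roll of yellow tape lying flat, diameter 70, 19 high mm, a bystander
- dish: shallow round steel dish, diameter 90, 35 high mm, a bystander
- glove_box: cardboard box 220 x 110 x 75 mm, a bystander
There are look-alikes about, which are no part of the job. What is shaped like the caddy but red or yellow is not meant.

How it is judged:
By the outcome, as a careful person would: the job done as asked, in the order asked, and still so for the second after the job is handed in, with the robot touching nothing.
It also fails if it takes over 64 s, if anything falls off the work surface, if the arm or the gripper's body presses on something with over 40 N, if the wrist force passes 120 N, or if a joint passes its speed limit or range.

### The arm

A 6-joint arm with a two-finger parallel gripper is mounted at the origin on the work surface. World frame = base frame: x ahead of the robot, y to its left, z up, the work surface at z = 0. Lengths are in m, angles in rad, forces in N, time in s.
With the tool pointing down it reaches from about 0.325 to 0.9 m from the base axis. Payload 6.1 kg.
Tool frame: the origin (TCP) lies between the finger pads; the fingertips stand 25 mm ahead of it and the grasp point (between the pads) lies 6 mm ahead of it; z points along the fingers, y is the line along which they close (so a half turn about z gives the same grasp; the last joint's range is limited). The gripper opens to 85 mm and grips with 20 to 120 N. Pads are 22 mm wide; open, the fingers measure 114 mm over their backs; the gripper's body (76 mm by 85 mm) begins 54 mm behind the grasp point. The pads swing forward as they close: fully open they stand 13 mm farther back than shut.
Start: joints at [-1.295, 0.22, 1.526, -0, 1.395, -0.126], TCP at [0.244, -0.575, 0.256] pointing down, gripper open.
Joint ranges: [-2.98, 2.98], [-0.91, 2.08], [0.09, 2.57], [-1.24, 4.39], [0.2, 2.65], [-2.68, 2.68]. Speed limits (rad/s): [2.57, 2.57, 3.01, 3.14, 3.14, 3.14].

### API

Orientations are given as a unit quaternion [w, x, y, z].
In Python, from plant import read_state, read_camera, camera_model, hand_in gives the robot as it stands.
- The arm moves only by the tool drive_tool, never from a script. Its arguments are lists of equal length, an entry for each row: "xyz": the shift along the tool's x, y, z in cm, a list of three; "dr": the turn, a rotation vector about the tool's x, y, z in rad, a list of three. A call has 1 to 12 rows; each row shifts and turns the commanded pose from where the row before left it, along the tool's axes as they then stand; what a row does not reach is not made up. A row lasts 1/10 s, in which the tool goes at most 50 mm and 8.59 degrees, less where a joint would pass 70% of its speed; a pose out of reach is approached as far as the arm can. A call with a gripper value outside its range is refused whole. "claw" is the finger opening in cm, from 0 to 8.54, set as the call begins (left out, the last holds). The fingers move at their own pace and stop on an object; the grip force is fixed at half the most. Time passes only in rows, so rows that do not move let the fingers close. It gives the time, the measured TCP pose, the force, the opening and the grip force at its end, in the units of the state.
- read_state(): the state, without advancing time (a new reading comes with each control period).
- read_camera(name): name is "side" or "top" or "wrist"; returns the picture (420x560x3 uint8, red, green, blue); there is no depth.
- camera_model(name): a dict with "intrinsics" (3x3 intrinsics, pixels), "R" (3x3) and "t" (3): a world point X has camera coordinates R X + t. Camera axes: x right, y down, z forward; pixel columns grow to the right and rows downward; lengths in m; the calibration is good to about 2 mm. A picture is of the moment at which its call begins: read the wrist's pose just before it. camera_model takes no time and is no camera call; for the wrist camera it gives the pose at the moment of the call.
- hand_in(): hands the job in; it is judged then, once.
The state is a dict: "t": time; "qpos": joint angles; "dq": joint speeds; "joint_efforts": joint torques, N m; "ee_pos": TCP position; "tcp_rot": TCP orientation; "force": force on the tool from outside, world axes, zero at the start; "torque": the same for the moment, N m; "width": opening from 0.0 (shut) to 1.0 (fully open); "grasp_force": force on a finger pad.
Only numpy, scipy, OpenCV 4.12 (cv2) and the standard library are available. Lean on these libraries where they do the work, as an engineer would, in place of code of your own. Each camera call takes 0.05 s, during which the arm holds its last target. There are 200 camera calls.

## Working session

There is one attempt and no reset: what is moved stays moved. The work goes in short steps, Python scripts to look and compute and a tool call to move; the robot and the scene stay as the last step left them, time stands still between calls to the robot, and variables do not carry over. Pictures are saved under pics/ and viewed, at most 10 in all, crops included, and the job is handed in when it is done.

Besides the shell and the picture viewer there is one more tool, called after "Request:" by a JSON object that holds its "method" and its "body", one argument or row to a line. drive_tool: Moves the arm, as the interface text tells. Its arguments: {"type":"object","properties":{"xyz":{"type":"array","items":{"type":"array","items":{"type":"number"}}},"dr":{"type":"array","items":{"type":"array","items":{"type":"number"}}},"claw":{"type":"number"}},"required":["xyz","dr"]}

```bash
mkdir -p pics; python3 - <<'E'
from plant import *
import cv2
for n in ("top","side"):
    im=read_camera(n); cv2.imwrite(f"pics/{n}0.png",im[:,:,::-1])
    m=camera_model(n); print(n,m)
print(read_state())
E
```

```text
top {'intrinsics': array([[489.18792777,   0.        , 268.19313863],
       [  0.        , 489.18792777, 208.42440879],
       [  0.        ,   0.        ,   1.        ]]), 'R': array([[-6.75930169e-04, -9.99948777e-01,  1.00988594e-02],
       [-9.95636909e-01, -2.69374503e-04, -9.33116995e-02],
       [ 9.33096401e-02, -1.01178693e-02, -9.95585727e-01]]), 't': array([-0.02848045,  0.56155718,  1.51413769])}
side {'intrinsics': array([[507.60032233,   0.        , 277.03806504],
       [  0.        , 507.60032233, 208.57317636],
       [  0.        ,   0.        ,   1.        ]]), 'R': array([[ 0.92093687, -0.38903244, -0.02300096],
       [-0.21765147, -0.4644826 , -0.85841933],
       [ 0.32326942,  0.79555621, -0.51243263]]), 't': array([-0.53200798,  0.1807855 ,  1.29269184])}
{'t': 0.1, 'qpos': array([-1.29509319e+00,  2.21157221e-01,  1.52750822e+00, -6.20089344e-06,
        1.39468040e+00, -1.26128485e-01]), 'dq': array([-8.67927963e-06, -1.29803801e-03, -3.05210753e-03, -4.33736284e-04,
       -1.04312248e-03,  3.90265190e-04]), 'joint_efforts': array([ 1.16956711e-03, -4.98244786e+01, -3.90548587e+01, -2.04326335e-05,
        5.67610870e-03, -2.83082166e-06]), 'ee_pos': array([ 0.24428159, -0.57474059,  0.25529632]), 'tcp_rot': array([-8.73914585e-04,  9.79883738e-01,  1.99567262e-01, -6.85404267e-05]), 'force': array([-0.36390559, -0.68552612,  0.41042146]), 'torque': array([-0.04941213,  0.006189  , -0.0371014 ]), 'grasp_force': 0.0, 'width': 1.0006974966311915}
```

View pics/top0.png

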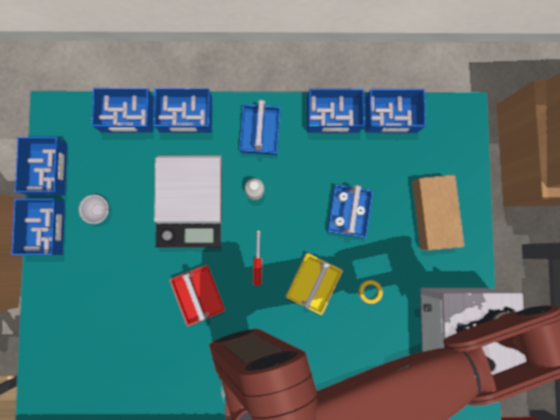

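View pics/side0.png

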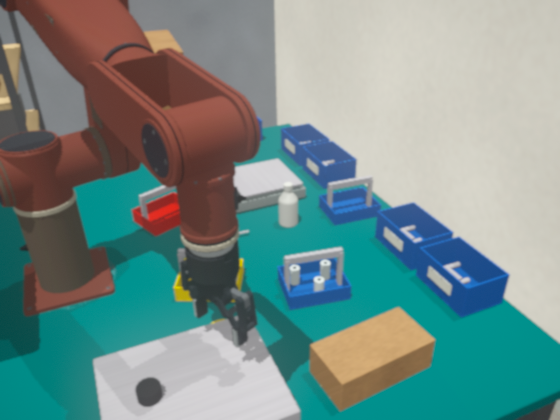

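The top view shows the blue caddy with three standoffs at about (350,210) and its bar running roughly up and down. The pan is at (188,188), with the panel below it and the round button at (167,236). The bottle is at (254,188) and the screwdriver at (258,258). The side view agrees. Next I'll zoom in to measure.

```bash
cat > h.py <<'E'
import numpy as np,cv2
from plant import *
def ray(n,px,z,m=None):
    m=m or camera_model(n); R,t=m["R"],m["t"]
    c=-R.T@t; d=R.T@np.linalg.inv(m["intrinsics"])@np.array([px[0],px[1],1.])
    return c+d*(z-c[2])/d[2]
def proj(n,X,m=None):
    m=m or camera_model(n); p=m["intrinsics"]@(m["R"]@np.array(X)+m["t"]); return p[:2]/p[2]
E
python3 - <<'E'
from h import *
im=cv2.imread("pics/top0.png")
a=cv2.resize(im[175:250,315:390],(400,400),interpolation=cv2.INTER_CUBIC)
b=cv2.resize(im[150:255,145:250-0],(400,400),interpolation=cv2.INTER_CUBIC)
cv2.imwrite("pics/crop.png",np.hstack([a,b]))
hsv=cv2.cvtColor(im,cv2.COLOR_BGR2HSV)
g=((hsv[:,:,1]<60)&(hsv[:,:,2]>150)).astype(np.uint8); g[:140]=0;g[222:]=0;g[:,:145]=0;g[:,230:]=0
r=cv2.minAreaRect(max(cv2.findContours(g,0,2)[0],key=cv2.contourArea)); print(r)
P=np.array([ray("top",p,.06) for p in cv2.boxPoints(r)]);print(P,P.mean(0))
k=(hsv[:,:,2]<70).astype(np.uint8);k[:215]=0;k[252:]=0;k[:,:145]=0;k[:,230:]=0
r=cv2.minAreaRect(max(cv2.findContours(k,0,2)[0],key=cv2.contourArea));P=np.array([ray("top",p,.046) for p in cv2.boxPoints(r)]);print(r,P,P.mean(0))
bl=((abs(hsv[:,:,0].astype(int)-110)<10)&(hsv[:,:,1]>120)).astype(np.uint8);bl[:175]=0;bl[250:]=0;bl[:,:315]=0;bl[:,390:]=0
r=cv2.minAreaRect(cv2.findNonZero(bl));P=np.array([ray("top",p,.03) for p in cv2.boxPoints(r)]);print(r,P,P.mean(0))
E
```

```text
((187.0, 188.49996948242188), (64.99998474121094, 65.99998474121094), 90.0)
[[0.72174615 0.32611207 0.06      ]
 [0.72202725 0.1214427  0.06      ]
 [0.51958969 0.11972024 0.06      ]
 [0.51958781 0.3218552  0.06      ]] [0.62073772 0.22228255 0.06      ]
((188.0, 237.0), (26.0, 64.0), 90.0) [[0.51124186 0.31861378 0.046     ]
 [0.51123141 0.12087972 0.046     ]
 [0.43100553 0.12019712 0.046     ]
 [0.43112131 0.31695711 0.046     ]] [0.47115003 0.21916193 0.046     ]
((349.6357116699219, 210.59535217285156), (39.8046875, 49.24903106689453), 8.530765533447266) [[ 0.48713009 -0.21047696  0.03      ]
 [ 0.64107271 -0.23541372  0.03      ]
 [ 0.62233888 -0.35974492  0.03      ]
 [ 0.46862159 -0.33364122  0.03      ]] [ 0.55479082 -0.2848192   0.03      ]
```

View pics/crop.png

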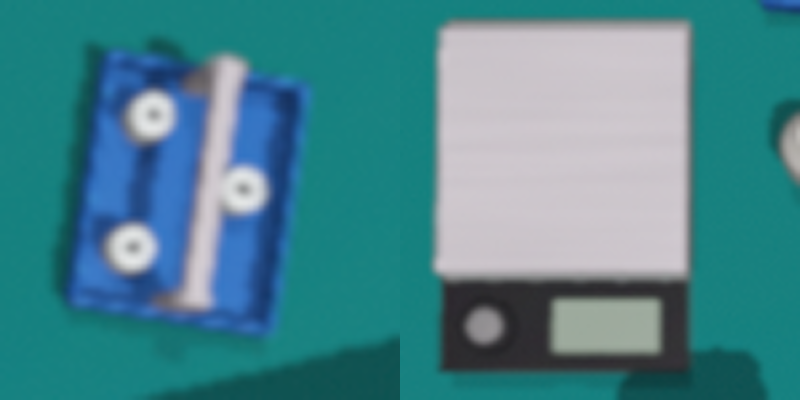

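```bash
cat >> h.py <<'E'
from scipy.spatial.transform import Rotation as Ro
def tool():
    s=read_state(); q=s["tcp_rot"]; return s,Ro.from_quat([q[1],q[2],q[3],q[0]])
def delta(target,yaw):
    "cm shift in tool axes and rotvec to reach target with tool x at yaw, pointing down"
    s,R=tool(); c,n=np.cos(yaw),np.sin(yaw)
    T=Ro.from_matrix(np.array([[c,n,0],[n,-c,0],[0,0,-1.]]))
    print("t",s["t"],"ee",s["ee_pos"].round(4),"shift cm (current axes)",(R.inv().apply(np.array(target)-s["ee_pos"])*100).round(2),
     "(final axes)",(T.inv().apply(np.array(target)-s["ee_pos"])*100).round(2),"rot",(R.inv()*T).as_rotvec().round(4))
E
python3 - <<'E'
from h import *
a=lambda x,y:(315+x*.1875,175+y*.1875)
A=ray("top",a(229,62),.108);B=ray("top",a(198,303),.108);yaw=np.arctan2(*(A-B)[1::-1]);print(A,B,"mid",(A+B)/2,"len",np.linalg.norm(A-B),"yaw",yaw)
for p in ((151,114),(243,189),(131,247)): print("st",ray("top",a(*p),.049))
print("btn",ray("top",(167,235.3),.05)); print("bottle",ray("top",(254,188),.1))
M=(A+B)/2
delta([M[0],M[1],.22],yaw)
E
```

```text
[ 0.61965584 -0.29703414  0.108     ] [ 0.48412232 -0.27730141  0.108     ] mid [ 0.55188908 -0.28716778  0.108     ] len 0.13696245470260426 yaw -0.1445771210386792
st [ 0.59719294 -0.26238604  0.049     ]
st [ 0.55322791 -0.31541639  0.049     ]
st [ 0.51936883 -0.24957385  0.049     ]
btn [0.47615863 0.28323151 0.05      ]
bottle [0.61636731 0.01482003 0.1       ]
t 0.1 ee [ 0.2443 -0.5747  0.2553] shift cm (current axes) [ 39.56 -14.43   3.56] (final axes) [ 26.3  -32.89   3.53] rot [-1.800e-03  3.000e-04  5.464e-01]
```

Request:
{"method": "drive_tool", "body": {
  "xyz": [
    [4,-1.4,0.3],
    [4,-1.4,0.3],
    [4,-1.4,0.3],
    [4,-1.4,0.3],
    [4,-1.4,0.3],
    [4,-1.4,0.3],
    [4,-1.4,0.3],
    [4,-1.5,0.3],
    [4,-1.5,0.3],
    [3.5,-1.5,0.3],
    [0,0,0],
    [0,0,0]
  ],
  "dr": [
    [0,0,0],
    [0,0,0],
    [0,0,0],
    [0,0,0],
    [0,0,0],
    [0,0,0],
    [0,0,0],
    [0,0,0],
    [0,0,0],
    [0,0,0],
    [0,0,0],
    [0,0,0]
  ],
  "claw": 8.5
}}

```text
t: 1.3
ee_pos: [0.5522, -0.2882, 0.2255]
tcp_rot: [-0.0, 0.98, 0.201, -0.001]
force: [-0.6, -0.0, -0.3]
width: 0.997
grasp_force: 0.0
```

Request:
{"method": "drive_tool", "body": {
  "xyz": [
    [0,0,0],
    [0,0,0],
    [0,0,0],
    [0,0,0],
    [0,0,0],
    [0,0,0],
    [0,0,0]
  ],
  "dr": [
    [0,0,0.11],
    [0,0,0.11],
    [0,0,0.11],
    [0,0,0.11],
    [0,0,0.106],
    [0,0,0],
    [0,0,0]
  ]
}}

```text
t: 2.0
ee_pos: [0.5513, -0.2901, 0.2263]
tcp_rot: [0.0, 0.997, -0.071, -0.0]
force: [0.6, -0.3, -0.2]
width: 0.996
grasp_force: 0.0
```

```bash
python3 - <<'E'
from h import *
m=camera_model("wrist"); im=read_camera("wrist"); np.savez("w1.npz",**m)
cv2.imwrite("pics/w1.png",im[:,:,::-1])
delta([.5519,-.2872,.22],-.1446)
print("pred bar ends",proj("wrist",[.6197,-.2970,.108],m),proj("wrist",[.4841,-.2773,.108],m))
E
```

```text
t 2.05 ee [ 0.5515 -0.2899  0.2263] shift cm (current axes) [ 0.01 -0.27  0.63] (final axes) [ 0.01 -0.27  0.63] rot [0.0001 0.0002 0.0017]
pred bar ends [270.33234039 121.34253124] [270.74898565 284.69418588]
```

View pics/w1.png

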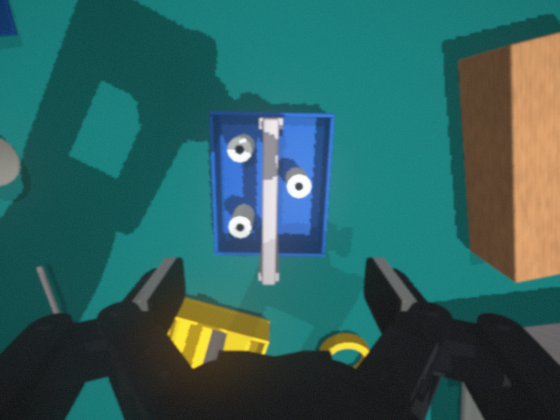

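The wrist view confirms the three standing standoffs. The bar runs from (271,118) to (269,284), within 2–3 px of my prediction. I'll refine the target from this view.

```bash
python3 - <<'E'
from h import *
m=dict(np.load("w1.npz")); im=cv2.imread("pics/w1.png"); hsv=cv2.cvtColor(im,cv2.COLOR_BGR2HSV)
C=[]
for y in (140,160,180,200,220,240,270):
    x=np.where(hsv[y,258:284,1]<75)[0]+258; C.append((x.mean(),y)); print(y,x.min(),x.max())
f=np.polyfit([c[1] for c in C],[c[0] for c in C],1)
A=ray("",(np.polyval(f,118),118),.108,m);B=ray("",(np.polyval(f,284),284),.108,m)
yaw=np.arctan2(*(A-B)[1::-1]);M=(A+B)/2;print(A,B,M,np.linalg.norm(A-B),yaw)
delta([M[0],M[1],.104],yaw)
E
```

```text
140 263 277
160 263 278
180 263 277
200 262 276
220 262 276
240 261 277
270 259 278
[ 0.62202931 -0.2975648   0.108     ] [ 0.48508549 -0.27524405  0.108     ] [ 0.5535574  -0.28640443  0.108     ] 0.13875095429338072 -0.16157125511515463
t 2.05 ee [ 0.5515 -0.2899  0.2263] shift cm (current axes) [ 0.16 -0.38 12.23] (final axes) [ 0.15 -0.38 12.23] rot [0.0001 0.0002 0.0187]
```

Request:
{"method": "drive_tool", "body": {
  "xyz": [
    [0.15,-0.35,0.3],
    [0,0,2],
    [0,0,2],
    [0,0,2],
    [0,0,2],
    [0,0,2],
    [0,0,1.5],
    [0,0,0.4],
    [0,0,0],
    [0,0,0],
    [0,0,0]
  ],
  "dr": [
    [0,0,0.015],
    [0,0,0],
    [0,0,0],
    [0,0,0],
    [0,0,0],
    [0,0,0],
    [0,0,0],
    [0,0,0],
    [0,0,0],
    [0,0,0],
    [0,0,0]
  ]
}}

```text
t: 3.15
ee_pos: [0.5548, -0.2864, 0.1057]
tcp_rot: [0.001, 0.997, -0.079, 0.001]
force: [-0.4, -0.7, 0.6]
width: 0.995
grasp_force: 0.0
```

Request:
{"method": "drive_tool", "body": {
  "xyz": [
    [0,0,0],
    [0,0,0],
    [0,0,0],
    [0,0,0],
    [0,0,0],
    [0,0,0],
    [0,0,0],
    [0,0,0],
    [0,0,0],
    [0,0,0]
  ],
  "dr": [
    [0,0,0],
    [0,0,0],
    [0,0,0],
    [0,0,0],
    [0,0,0],
    [0,0,0],
    [0,0,0],
    [0,0,0],
    [0,0,0],
    [0,0,0]
  ],
  "claw": 3
}}

```text
t: 4.15
ee_pos: [0.554, -0.2859, 0.1043]
tcp_rot: [0.0, 0.997, -0.08, 0.0]
force: [-0.3, -0.4, -0.8]
width: 0.352
grasp_force: 0.0
```

Request:
{"method": "drive_tool", "body": {
  "xyz": [
    [0,0,0],
    [0,0,0],
    [0,0,0],
    [0,0,0],
    [0,0,0],
    [0,0,0],
    [0,0,0],
    [0,0,0],
    [0,0,0],
    [0,0,0]
  ],
  "dr": [
    [0,0,0],
    [0,0,0],
    [0,0,0],
    [0,0,0],
    [0,0,0],
    [0,0,0],
    [0,0,0],
    [0,0,0],
    [0,0,0],
    [0,0,0]
  ],
  "claw": 0.8
}}

```text
t: 5.15
ee_pos: [0.5541, -0.286, 0.1044]
tcp_rot: [0.0, 0.997, -0.08, 0.0]
force: [0.4, -2.6, -0.2]
width: 0.127
grasp_force: 60.1
```

Request:
{"method": "drive_tool", "body": {
  "xyz": [
    [0,0,-0.1],
    [0,0,-0.2],
    [0,0,-0.3],
    [0,0,-0.4],
    [0,0,-0.5],
    [0,0,-0.5],
    [0,0,-0.5],
    [0,0,-0.4],
    [0,0,-0.3],
    [0,0,-0.2],
    [0,0,-0.1],
    [0,0,0]
  ],
  "dr": [
    [0,0,0],
    [0,0,0],
    [0,0,0],
    [0,0,0],
    [0,0,0],
    [0,0,0],
    [0,0,0],
    [0,0,0],
    [0,0,0],
    [0,0,0],
    [0,0,0],
    [0,0,0]
  ]
}}

```text
t: 6.35
ee_pos: [0.554, -0.2859, 0.1393]
tcp_rot: [-0.0, 0.997, -0.08, 0.0]
force: [0.4, 0.4, -5.3]
width: 0.129
grasp_force: 59.4
```

```bash
python3 - <<'E'
from h import *
im=read_camera("side")[:,:,::-1]; w=read_camera("wrist")[:,:,::-1]
cv2.imwrite("pics/lift.png",np.hstack([cv2.resize(im[200:330,230:400],(400,306),interpolation=3),cv2.resize(w[60:366],(400,306))]))
s=read_state();print(s["force"],s["torque"],s["grasp_force"],s["ee_pos"])
E
```

```text
[-0.24857448 -0.77054161 -4.66082403] [-0.01261619  0.02458735  0.05211727] 59.449666142463684 [ 0.55388559 -0.28580914  0.13905014]
```

View pics/lift.png

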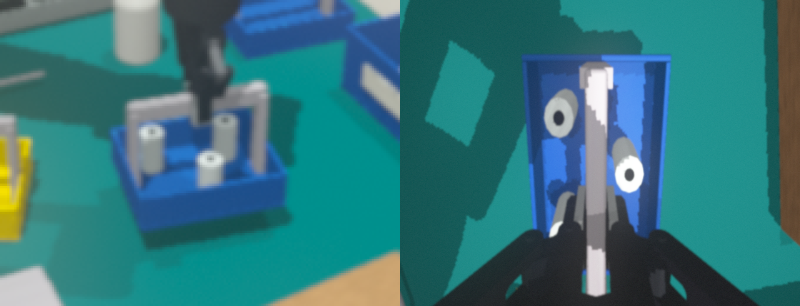

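The caddy is lifted level, all three standoffs are standing, and about 5 N hangs on the tool, as expected. I'll raise it and align its yaw with the scale.

Request:
{"method": "drive_tool", "body": {
  "xyz": [
    [0,0,-0.4],
    [0,0,-0.8],
    [0,0,-1.2],
    [0,0,-1.6],
    [0,0,-2],
    [0,0,-2],
    [0,0,-2],
    [0,0,-1.6],
    [0,0,-1.2],
    [0,0,-0.8],
    [0,0,-0.4],
    [0,0,0]
  ],
  "dr": [
    [0,0,-0.005],
    [0,0,-0.01],
    [0,0,-0.015],
    [0,0,-0.02],
    [0,0,-0.02],
    [0,0,-0.02],
    [0,0,-0.02],
    [0,0,-0.02],
    [0,0,-0.015],
    [0,0,-0.01],
    [0,0,-0.005],
    [0,0,0]
  ]
}}

```text
t: 7.65
ee_pos: [0.5541, -0.2859, 0.2794]
tcp_rot: [0.0, 1.0, 0.0, 0.0]
force: [0.6, -0.1, -5.4]
width: 0.13
grasp_force: 59.4
```

```bash
python3 - <<'E'
from h import *
delta([.619,.221,.284],0.0)
E
```

```text
t 7.65 ee [ 0.5541 -0.2859  0.2794] shift cm (current axes) [  6.54 -50.68  -0.46] (final axes) [  6.49 -50.69  -0.46] rot [ 0.     -0.0001  0.0009]
```

Request:
{"method": "drive_tool", "body": {
  "xyz": [
    [0.05,-0.5,0],
    [0.1,-1,0],
    [0.2,-1.5,0],
    [0.25,-2,0],
    [0.3,-2.5,0],
    [0.4,-3,0],
    [0.4,-3,0],
    [0.4,-3,0],
    [0.4,-3,0],
    [0.4,-3,0],
    [0.4,-3,0],
    [0.4,-3,0]
  ],
  "dr": [
    [0,0,0],
    [0,0,0],
    [0,0,0],
    [0,0,0],
    [0,0,0],
    [0,0,0],
    [0,0,0],
    [0,0,0],
    [0,0,0],
    [0,0,0],
    [0,0,0],
    [0,0,0]
  ]
}}

```text
t: 8.85
ee_pos: [0.5903, 0.0018, 0.2791]
tcp_rot: [-0.0, 1.0, 0.001, -0.0]
force: [0.2, 0.0, -4.2]
width: 0.122
grasp_force: 59.5
```

Request:
{"method": "drive_tool", "body": {
  "xyz": [
    [0.4,-3,0],
    [0.4,-3,0],
    [0.4,-3,0],
    [0.4,-3,0],
    [0.3,-2.5,0],
    [0.3,-2.4,0],
    [0.3,-2,0],
    [0.3,-1.5,0],
    [0.3,-1.2,0],
    [0.1,-0.6,0],
    [0,0,0],
    [0,0,0]
  ],
  "dr": [
    [0,0,0],
    [0,0,0],
    [0,0,0],
    [0,0,0],
    [0,0,0],
    [0,0,0],
    [0,0,0],
    [0,0,0],
    [0,0,0],
    [0,0,0],
    [0,0,0],
    [0,0,0]
  ]
}}

```text
t: 10.05
ee_pos: [0.6226, 0.2206, 0.2792]
tcp_rot: [0.0, 1.0, 0.0, -0.0]
force: [-0.0, 0.6, -4.8]
width: 0.129
grasp_force: 59.5
```

```bash
python3 - <<'E'
from h import *
delta([.619,.221,.170],0.0)
m=camera_model("wrist"); w=read_camera("wrist")[:,:,::-1]; im=read_camera("side")[:,:,::-1].copy(); np.savez("w2.npz",**m); cv2.imwrite("w2.png",w)
cv2.imwrite("pics/over.png",np.hstack([cv2.resize(im[60:230,190:330],(300,365),interpolation=3),cv2.resize(w,(486,365))]))
E
```

```text
t 10.05 ee [0.6226 0.2206 0.2792] shift cm (current axes) [-0.36 -0.05 10.92] (final axes) [-0.36 -0.04 10.92] rot [0.0006 0.0003 0.0004]
```

View pics/over.png

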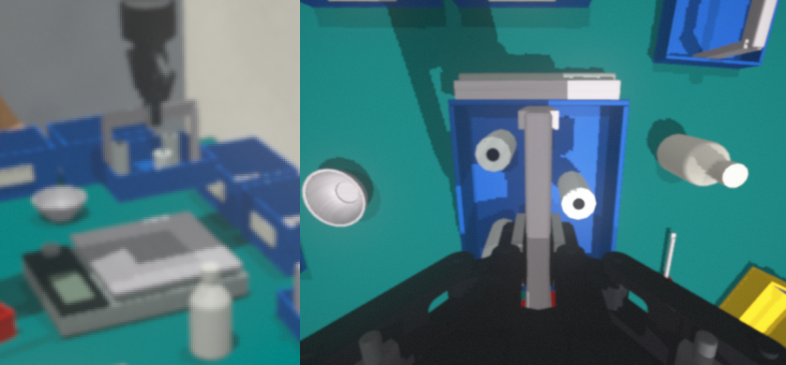

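The caddy is level above the pan with its standoffs upright. The pan's far edge shows in the wrist view at crop columns 455–620, row about 81, so I'll use that edge to check the pan centre.

```bash
python3 - <<'E'
from h import *
m=dict(np.load("w2.npz")); im=cv2.imread("w2.png")
print("column 280 rows 80-118 gray",im[80:118,280].mean(1).round())
for r in (100,104,108): 
    g=im[r].mean(1); x=np.where(np.abs(np.diff(g.astype(float)))>25)[0]; x=x[(x>150)&(x<400)]; print(r,x)
    if len(x): print(ray("",(x[0]+.5,r),.06,m),ray("",(x[-1]+.5,r),.06,m))
for v in (88,92,94,96): print(v,ray("",(280,v),.06,m)[0],ray("",(280,v),.04,m)[0])
E
```

```text
column 280 rows 80-118 gray [ 78.  75.  79.  91. 103. 115. 122. 123. 125. 125. 125. 127. 133. 147.
 156. 154. 151. 152. 152. 152. 152. 151. 152. 152. 151. 150. 152. 155.
 152. 153. 154. 153. 150. 142. 119. 102.  97.  97.]
100 [176 307 367 368 369]
[0.71058621 0.32188165 0.06      ] [0.71054639 0.1211994  0.06      ]
104 [307 367 368 369]
[0.70660857 0.18555633 0.06      ] [0.70659541 0.12084983 0.06      ]
108 [177 307 367 368]
[0.7026583  0.32155536 0.06      ] [0.70261664 0.12154521 0.06      ]
88 0.7222511687768124 0.7237926986613843
92 0.7183829537086445 0.71969482159048
94 0.7164386916577099 0.7176351256485665
96 0.7144876124559375 0.715568207810865
```

Request:
{"method": "drive_tool", "body": {
  "xyz": [
    [-0.1,0,0.3],
    [-0.1,-0.1,0.6],
    [-0.1,0,0.9],
    [-0.1,0,1.2],
    [0,0,1.5],
    [0,0,1.5],
    [0,0,1.3],
    [0,0,1.1],
    [0,0,0.9],
    [0,0,0.6],
    [0,0,0.4],
    [0,0,0.2]
  ],
  "dr": [
    [0,0,0],
    [0,0,0],
    [0,0,0],
    [0,0,0],
    [0,0,0],
    [0,0,0],
    [0,0,0],
    [0,0,0],
    [0,0,0],
    [0,0,0],
    [0,0,0],
    [0,0,0]
  ]
}}

```text
t: 11.35
ee_pos: [0.6187, 0.2222, 0.1742]
tcp_rot: [-0.0, 1.0, 0.0, 0.0]
force: [0.9, -0.1, -5.0]
width: 0.131
grasp_force: 59.5
```

Request:
{"method": "drive_tool", "body": {
  "xyz": [
    [0,0,0.1],
    [0,0,0.1],
    [0,0,0.1],
    [0,0,0.1],
    [0,0,0.05],
    [0,0,0],
    [0,0,0]
  ],
  "dr": [
    [0,0,0],
    [0,0,0],
    [0,0,0],
    [0,0,0],
    [0,0,0],
    [0,0,0],
    [0,0,0]
  ]
}}

```text
t: 12.05
ee_pos: [0.6186, 0.2222, 0.1698]
tcp_rot: [-0.0, 1.0, 0.0, 0.0]
force: [-0.1, 1.0, -5.1]
width: 0.128
grasp_force: 59.5
```

Request:
{"method": "drive_tool", "body": {
  "xyz": [
    [0,0,0.05],
    [0,0,0.05],
    [0,0,0.05],
    [0,0,0.05],
    [0,0,0.05],
    [0,0,0.05],
    [0,0,0.05],
    [0,0,0.05],
    [0,0,0],
    [0,0,0]
  ],
  "dr": [
    [0,0,0],
    [0,0,0],
    [0,0,0],
    [0,0,0],
    [0,0,0],
    [0,0,0],
    [0,0,0],
    [0,0,0],
    [0,0,0],
    [0,0,0]
  ]
}}

```text
t: 13.05
ee_pos: [0.6186, 0.2221, 0.1658]
tcp_rot: [-0.0, 1.0, 0.0, -0.0]
force: [0.8, 0.3, -4.2]
width: 0.133
grasp_force: 59.5
```

Request:
{"method": "drive_tool", "body": {
  "xyz": [
    [0,0,0.05],
    [0,0,0],
    [0,0,0.05],
    [0,0,0],
    [0,0,0]
  ],
  "dr": [
    [0,0,0],
    [0,0,0],
    [0,0,0],
    [0,0,0],
    [0,0,0]
  ]
}}

```text
t: 13.55
ee_pos: [0.6186, 0.2222, 0.1648]
tcp_rot: [-0.0, 1.0, 0.0, -0.0]
force: [0.0, -0.3, -5.1]
width: 0.128
grasp_force: 59.5
```

Request:
{"method": "drive_tool", "body": {
  "xyz": [
    [0,0,0.03],
    [0,0,0],
    [0,0,0.03],
    [0,0,0],
    [0,0,0]
  ],
  "dr": [
    [0,0,0],
    [0,0,0],
    [0,0,0],
    [0,0,0],
    [0,0,0]
  ]
}}

```text
t: 14.05
ee_pos: [0.6187, 0.2221, 0.1643]
tcp_rot: [0.0, 1.0, 0.0, 0.0]
force: [-0.3, -2.1, -4.0]
width: 0.129
grasp_force: 59.6
```

Request:
{"method": "drive_tool", "body": {
  "xyz": [
    [0,0,0.03],
    [0,0,0],
    [0,0,0],
    [0,0,0]
  ],
  "dr": [
    [0,0,0],
    [0,0,0],
    [0,0,0],
    [0,0,0]
  ]
}}

```text
t: 14.45
ee_pos: [0.6187, 0.222, 0.1643]
tcp_rot: [0.0, 1.0, 0.0, 0.0]
force: [-2.7, -1.0, -0.3]
width: 0.125
grasp_force: 60.2
```

The pan now carries the weight. I'll release gently.

Request:
{"method": "drive_tool", "body": {
  "xyz": [
    [0,0,0],
    [0,0,0],
    [0,0,0],
    [0,0,0],
    [0,0,0],
    [0,0,0],
    [0,0,0],
    [0,0,0]
  ],
  "dr": [
    [0,0,0],
    [0,0,0],
    [0,0,0],
    [0,0,0],
    [0,0,0],
    [0,0,0],
    [0,0,0],
    [0,0,0]
  ],
  "claw": 5
}}

```text
t: 15.25
ee_pos: [0.6186, 0.2222, 0.1639]
tcp_rot: [-0.0, 1.0, 0.0, -0.0]
force: [-0.1, -0.1, 0.3]
width: 0.586
grasp_force: 0.0
```

Request:
{"method": "drive_tool", "body": {
  "xyz": [
    [0,0,-0.5],
    [0,0,-1],
    [0,0,-1.5],
    [0,0,-2],
    [0,0,-2],
    [0,0,-2],
    [0,0,-2],
    [0,0,-1],
    [0,0,0],
    [0,0,0]
  ],
  "dr": [
    [0,0,0],
    [0,0,0],
    [0,0,0],
    [0,0,0],
    [0,0,0],
    [0,0,0],
    [0,0,0],
    [0,0,0],
    [0,0,0],
    [0,0,0]
  ]
}}

```text
t: 16.25
ee_pos: [0.6185, 0.2221, 0.2838]
tcp_rot: [-0.0, 1.0, 0.0, -0.0]
force: [0.0, -0.3, 0.0]
width: 0.583
grasp_force: 0.0
```

Request:
{"method": "drive_tool", "body": {
  "xyz": [
    [-1.5,-0.5,0],
    [-2.5,-1,0],
    [-2.5,-1,0],
    [-2.5,-1,0],
    [-2.5,-1,0],
    [-2,-1,0],
    [-0.8,-0.7,0],
    [0,0,0],
    [0,0,0],
    [0,0,0]
  ],
  "dr": [
    [0,0,0],
    [0,0,0],
    [0,0,0],
    [0,0,0],
    [0,0,0],
    [0,0,0],
    [0,0,0],
    [0,0,0],
    [0,0,0],
    [0,0,0]
  ],
  "claw": 0
}}

```text
t: 17.25
ee_pos: [0.4764, 0.2836, 0.2836]
tcp_rot: [0.0, 1.0, 0.0, -0.0]
force: [0.7, -0.3, -0.1]
width: 0.003
grasp_force: 0.0
```

```bash
python3 - <<'E'
from h import *
delta([.476,.283,.09],0.0)
m=camera_model("wrist"); w=read_camera("wrist")[:,:,::-1]; im=read_camera("side")[:,:,::-1].copy(); np.savez("w3.npz",**m); cv2.imwrite("w3.png",w)
print("btn pred",proj("",[.476,.283,.05],m),"tcp proj tip",proj("",read_state()["ee_pos"]-[0,0,.025],m))
cv2.imwrite("pics/btn.png",np.hstack([cv2.resize(im[60:230,190:330],(300,365),interpolation=3),cv2.resize(w,(486,365))]))
E
```

```text
t 17.25 ee [0.4764 0.2836 0.2836] shift cm (current axes) [-0.03  0.05 19.36] (final axes) [-0.04  0.06 19.36] rot [0.0004 0.0001 0.0001]
btn pred [274.50627953 180.54404074] tcp proj tip [274.06574949 263.88235679]
```

View pics/btn.png

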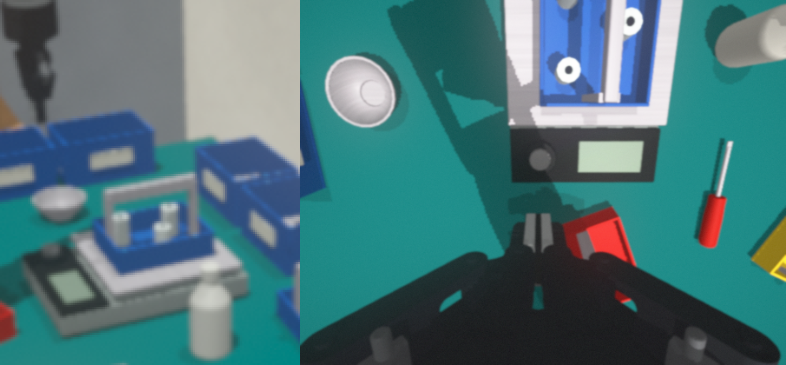

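The caddy stands centred on the pan with its standoffs upright. The button is at crop (540,159), about 2–3 px from my prediction. The camera sits near the bar side, so I'll check its clearance before descending.

```bash
python3 - <<'E'
from h import *
m=dict(np.load("w3.npz"));s=read_state()
print("cam rel TCP",-m["R"].T@m["t"]-s["ee_pos"])
im=cv2.imread("w3.png");g=cv2.cvtColor(im[165:205,255:300],cv2.COLOR_BGR2GRAY)
_,b=cv2.threshold(g,0,255,cv2.THRESH_OTSU);n,l,st,c=cv2.connectedComponentsWithStats(b);print(st,c+[255,165])
for z in (.05,.055):print(ray("",(276.5,183.2),z,m))
E
```

```text
cam rel TCP [ 7.37011856e-02 -8.65239608e-06  1.17612725e-01]
[[   0    0   45   40 1306]
 [  10    6   25   25  494]] [[277.07656968 184.99846861]
 [276.79757085 183.18218623]]
[0.47283372 0.2806679  0.05      ]
[0.4739321  0.28070891 0.055     ]
```

Request:
{"method": "drive_tool", "body": {
  "xyz": [
    [-0.2,0.2,0.5],
    [0,0.05,1.5],
    [0,0,2.5],
    [0,0,2.5],
    [0,0,2.5],
    [0,0,2.5],
    [0,0,2.5],
    [0,0,2],
    [0,0,1.3],
    [0,0,0.7],
    [0,0,0.2],
    [0,0,0]
  ],
  "dr": [
    [0,0,0],
    [0,0,0],
    [0,0,0],
    [0,0,0],
    [0,0,0],
    [0,0,0],
    [0,0,0],
    [0,0,0],
    [0,0,0],
    [0,0,0],
    [0,0,0],
    [0,0,0]
  ]
}}

```text
t: 18.55
ee_pos: [0.4739, 0.2817, 0.0973]
tcp_rot: [-0.0, 1.0, 0.0, 0.0]
force: [-0.1, 0.6, 0.4]
width: 0.004
grasp_force: 0.0
```

Request:
{"method": "drive_tool", "body": {
  "xyz": [
    [0,0,0.2],
    [0,0,0.2],
    [0,0,0.2],
    [0,0,0.2],
    [0,0,0.2],
    [0,0,0],
    [0,0,0]
  ],
  "dr": [
    [0,0,0],
    [0,0,0],
    [0,0,0],
    [0,0,0],
    [0,0,0],
    [0,0,0],
    [0,0,0]
  ]
}}

```text
t: 19.25
ee_pos: [0.4742, 0.2818, 0.0875]
tcp_rot: [-0.0, 1.0, 0.0, 0.001]
force: [0.4, 0.4, 4.2]
width: -0.002
grasp_force: 2.3
```

Request:
{"method": "drive_tool", "body": {
  "xyz": [
    [0,0,0.1],
    [0,0,0],
    [0,0,0]
  ],
  "dr": [
    [0,0,0],
    [0,0,0],
    [0,0,0]
  ]
}}

```text
t: 19.55
ee_pos: [0.4742, 0.2818, 0.087]
tcp_rot: [-0.0, 1.0, 0.0, 0.001]
force: [0.2, -0.5, 8.8]
width: 0.001
grasp_force: 4.6
```

Request:
{"method": "drive_tool", "body": {
  "xyz": [
    [0,0,0.1],
    [0,0,0],
    [0,0,0]
  ],
  "dr": [
    [0,0,0],
    [0,0,0],
    [0,0,0]
  ]
}}

```text
t: 19.85
ee_pos: [0.4743, 0.2819, 0.0869]
tcp_rot: [-0.0, 1.0, 0.0, 0.001]
force: [-4.6, -1.1, 15.8]
width: -0.001
grasp_force: 7.9
```

```bash
python3 - <<'E'
from h import *
w=read_camera("wrist")[:,:,::-1]; im=read_camera("side")[:,:,::-1]
cv2.imwrite("pics/press.png",np.hstack([cv2.resize(im[100:210,180:300],(400,366),interpolation=3),cv2.resize(w[100:420],(400,366))]))
print(read_state()["force"],read_state()["torque"])
E
```

```text
[-3.86927314 -1.76337963 16.86644019] [-0.31394467  0.60274805 -0.0154364 ]
```

View pics/press.png

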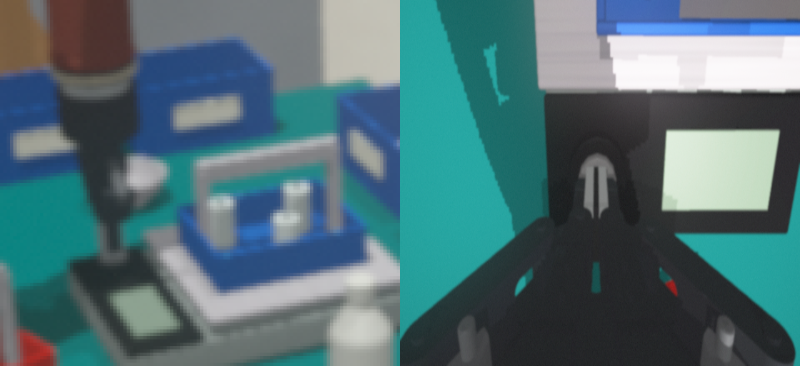

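The tips are on the button and nothing else is touched. To confirm it really travelled, I'll back off slowly and read the spring force against height.

Request:
{"method": "drive_tool", "body": {
  "xyz": [
    [0,0,-0.2],
    [0,0,0],
    [0,0,0]
  ],
  "dr": [
    [0,0,0],
    [0,0,0],
    [0,0,0]
  ]
}}

```text
t: 20.25
ee_pos: [0.4742, 0.2818, 0.0874]
tcp_rot: [-0.0, 1.0, 0.0, 0.001]
force: [2.4, 0.9, 4.4]
width: 0.0
grasp_force: 2.3
```

Request:
{"method": "drive_tool", "body": {
  "xyz": [
    [0,0,-0.2],
    [0,0,0],
    [0,0,0]
  ],
  "dr": [
    [0,0,0],
    [0,0,0],
    [0,0,0]
  ]
}}

```text
t: 20.55
ee_pos: [0.4738, 0.2816, 0.089]
tcp_rot: [-0.0, 1.0, 0.0, 0.0]
force: [3.5, 1.4, 3.6]
width: -0.002
grasp_force: 1.8
```

Request:
{"method": "drive_tool", "body": {
  "xyz": [
    [0,0,-0.2],
    [0,0,0],
    [0,0,0]
  ],
  "dr": [
    [0,0,0],
    [0,0,0],
    [0,0,0]
  ]
}}

```text
t: 20.85
ee_pos: [0.4732, 0.2814, 0.0906]
tcp_rot: [0.0, 1.0, 0.0, -0.0]
force: [2.1, 1.1, 2.6]
width: 0.001
grasp_force: 1.4
```

Request:
{"method": "drive_tool", "body": {
  "xyz": [
    [0,0,-0.2],
    [0,0,0],
    [0,0,0]
  ],
  "dr": [
    [0,0,0],
    [0,0,0],
    [0,0,0]
  ]
}}

```text
t: 21.15
ee_pos: [0.473, 0.2813, 0.0925]
tcp_rot: [0.0, 1.0, 0.0, -0.001]
force: [0.6, 0.3, 1.9]
width: 0.0
grasp_force: 0.8
```

The force falls smoothly over about 6 mm, from roughly 4.6 N at the hard stop. The button did go fully down, so I'll retreat.

Request:
{"method": "drive_tool", "body": {
  "xyz": [
    [0,0,-0.5],
    [0,0,-1.5],
    [0,0,-2.5],
    [0,0,-3],
    [0,0,-3],
    [0,0,-3],
    [0,0,-3],
    [0,0,-2],
    [0,0,-1],
    [0,0,0],
    [0,0,0],
    [0,0,0]
  ],
  "dr": [
    [0,0,0],
    [0,0,0],
    [0,0,0],
    [0,0,0],
    [0,0,0],
    [0,0,0],
    [0,0,0],
    [0,0,0],
    [0,0,0],
    [0,0,0],
    [0,0,0],
    [0,0,0]
  ]
}}

```text
t: 22.35
ee_pos: [0.4728, 0.2812, 0.2862]
tcp_rot: [0.001, 1.0, 0.0, -0.001]
force: [-0.0, -0.4, -0.6]
width: -0.0
grasp_force: 0.0
```

```bash
python3 - <<'E'
from h import *
w=read_camera("wrist")[:,:,::-1]; im=read_camera("side")[:,:,::-1]
cv2.imwrite("pics/end.png",np.hstack([cv2.resize(im,(400,300),interpolation=3),cv2.resize(w,(400,300))]))
print(read_state()["force"],read_state()["ee_pos"])
E
```

```text
[ 0.36533862 -0.64354294  0.63185355] [0.47294549 0.28128263 0.28633683]
```

View pics/end.png

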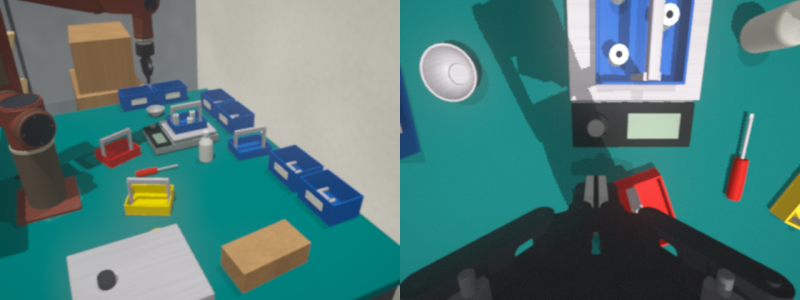

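The caddy is on the pan with its standoffs upright, the other items are undisturbed, and the arm is clear.

```bash
python3 -c "from plant import hand_in; print(hand_in())"
```

```text
the job is handed in; nothing more can be done
None
```

The blue caddy is centred on the scale pan with all three standoffs upright, the button was pressed fully down afterwards, the arm is clear, and the job was handed in at about 22 s of the 64 s limit.

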